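Take the blade cassette out of the bench egg slicer

ROBOT

A 7-joint arm with a two-finger parallel gripper is mounted at the origin on a cart in front of the work surface, level with it; the furniture and walls round the work are solid. World frame = base frame: x ahead of the robot, y to its left, z up, the work surface at z = 0. Lengths are in m, angles in rad, forces in N, time in s.
With the tool pointing down it reaches from about 0.4 to 0.875 m from the base axis. Payload 19.3 kg.
Tool frame: the origin (TCP) lies at the very end of the fingers, on their centre line; the grasp point (between the pads) lies 19 mm behind it; z points along the fingers, y is the line along which they close (so a half turn about z gives the same grasp; the last joint's range is limited). The gripper opens to 85 mm and grips with 20 to 120 N. Pads are 22 mm wide; open, the fingers measure 114 mm over their backs; the gripper's body (76 mm by 85 mm) begins 54 mm behind the grasp point. The pads swing forward as they close: fully open they stand 13 mm farther back than shut.
Start: joints at [1.213, 0.521, -0.036, 1.599, 0.021, 1.021, -0.113], TCP at [0.177, -0.599, 0.194] pointing down, gripper open.
Joint ranges: [-2.91, 2.91], [-0.3, 2.13], [-1.5, 1.42], [0.17, 2.43], [-1.26, 4.41], [0.16, 1.93], [-2.52, 2.52]. Speed limits (rad/s): [1.89, 1.89, 2.39, 2.39, 3.01, 3.01, 3.01].

INTERFACE

Orientations are given as [roll, pitch, yaw] about the fixed x, y, z axes, in that order (R = Rz(yaw) Ry(pitch) Rx(roll)).
In Python, from workcell import bot gives the robot as it stands.
- The arm moves only by the shell command python3 -m crank 'ROWS' [FORCE]. ROWS is a JSON object of lists of equal length, an entry for each row: "travel": the shift along the world's x, y, z in cm, a list of three; "turn": the turn, a rotation vector about the world's x, y, z in degrees, a list of three; "gripper": the closure, from 0 (fully open) to 1 (shut). A call has exactly 5 rows; each row is the pose to reach, as a shift and turn from the pose commanded when the call began; what a row does not reach only later rows make up. A row lasts 1/10 s, in which the tool goes at most 50 mm and 8.59 degrees, less where a joint would pass 70% of its speed; a pose out of reach is approached as far as the arm can. A call with a gripper value outside its range is refused whole. The fingers move at their own pace and stop on an object; FORCE is the grip in N (left out, the last holds). Time passes only in rows, so rows that repeat a pose let the fingers close, or fill a call up. It gives the time, the measured TCP pose, the force, the opening and the grip force at its end, in the units of the state.
- bot.observe(): the state, without advancing time (a new reading comes with each control period).
- bot.grab_frame(name): name is "scene" or "top"; returns a dict with "pixels" (400x640x3 uint8, red, green, blue), "fx", "fy", "cx", "cy" (pixels), "extrinsics" (4x4, takes a point from world to camera coordinates). Camera axes: x right, y down, z forward; pixel columns grow to the right and rows downward; lengths in m; the calibration is good to about 2 mm. A picture is of the moment at which its call begins. There is no depth.
- bot.job_done(): hands the job in; it is judged then, once.
The state is a dict: "clock": time; "qpos": joint angles; "qd": joint speeds; "joint_efforts": joint torques, N m; "position": TCP position; "tool_rot": TCP orientation; "force": force on the tool from outside, world axes, zero at the start; "moment": the same for the moment, N m; "grip_width": finger opening in m; "finger_force": force on a finger pad.
Only numpy, scipy, OpenCV 4.12 (cv2) and the standard library are available. Lean on these libraries where they do the work, as an engineer would, in place of code of your own. Each camera call takes 0.05 s, during which the arm holds its last target. There are 200 camera calls.

TASK

The blade cassette of the bench egg slicer has to come out for washing. Draw the pusher all the way back to its rear stop, so that its fins leave the blades, then pinch the cassette's two side catches together with the fingers and lift the cassette straight up, until its lower edge is at least 3 cm above the tops of the slicer's posts. Finish while still holding it there by the pinched catches, upright, still and clear of the slicer; leave the vat, the measuring cup and the spice jar where they stand.

Things in the scene. Friction and masses are not known exactly. Their poses are not given: they have to be found in the camera images.
- slicer: the bench slicer, aluminium, fixed to the table: a bed 124 x 290 mm on feet, its top 30 mm above the table. Origin on the table under the bed; x across the slicer, y along it towards the run-off end, z up. Two guide rods at x = +-47 mm, 70 mm up, carry the pusher and end at the rear stop block (y = -146 to -162 mm, 88 mm high).
- cassette_seat (a point): fixed point of the slicer on the bed's top (30 mm above the table, slicer x = 0, y = +85 mm) where the cassette's underside stands, between two posts. Each post covers 32 to 56 mm from this point across x on its side, is 34 mm long along y and its top is 128 mm above the table (98 mm above this point).
- pusher (a joint): how far the white pusher is drawn back on the rods, m: 0 = fully through the blades, 0.100 = at the rear stop. It grows along the slicer's -y; about 2.5 N of friction, and it stays where it is left. It starts between 0 and 0.02 with its fins in the cassette's throat, so that the cassette cannot be lifted; beyond 0.04 the fins are out.
- pusher_knob (a point): centre of the black upright knob on the pusher, 28 mm thick, from 98 to 140 mm above the table; this point is 118 mm above the table on the slicer's middle line. The carriage under it (112 mm across, 36 mm along y) is 85 mm high. The knob stands 85 mm behind the cassette with the pusher fully in, 185 mm fully back.
- cassette: the loose blade cassette, white, 0.22 to 0.37 kg, 154 mm tall: a frame 62 mm (x) x 20 mm (y) with upright steel blades, and on it a head 28 mm wide between two black catches. Origin at the centre of its underside, z up, x across the slicer. It stands in channels of the posts with about 1 mm play; until both catches are pressed, their noses in windows of the posts lock it down.
- cassette_grip (a point): midpoint of the two catch pads, 132 mm above the cassette's underside (162 mm above the table when seated). The upright ribbed pads lie across the cassette's x axis, 64 mm over both at rest and 50 mm fully pressed; each is 22 mm wide along y and 38 mm tall (112 to 150 mm above the underside).
- catch_front (a joint): travel of the catch on the cassette's -x side, m: 0 = out (locked), 0.007 = fully pressed; free of the post from about 0.0055. Its spring needs about 4 N to start and 8 N at full travel.
- catch_back (a joint): the same for the catch on the cassette's +x side.
- vat: the small stainless vat at the slicer's run-off end, 152 mm across, 101 mm along the slicer, 47 mm high; origin at the centre of its underside; leave it alone.
- measure_cup: stainless measuring cup, 79 mm high, at the left of the table; leave it alone.
- jar: spice jar, 98 mm high, at the left of the table; leave it alone.

How it is judged:
On the way, in this order (a step that is already met when the one before it is completed fails the run):
1. the pusher is drawn back to its rear stop, the cassette still seated (value of joint pusher above 0.092 m and z of cassette in the frame of slicer below 0.036 m), for 0.2 s.
2. both side catches are pinched in while the cassette is still seated (value of joint each of catch_front, catch_back above 0.005 m and z of cassette in the frame of slicer below 0.038 m), for 0.1 s.
At the end, for the whole second after the job is handed in: The cassette is held still by its two pinched catches (both pressed in by more than 5 mm, finger force over 5 N), upright within 0.2 rad, its underside more than 150 mm above the table (22 mm above the posts), not touching the slicer, and the pusher is back within 10 mm of its rear stop (height (world z) of cassette above 0.15 m and angle between cassette's own z axis and vertical below 0.2 rad and linear speed of cassette below 0.03 m/s and value of joint each of catch_front, catch_back above 0.005 m and contact force between the fingers and cassette above 5 N and contact force between slicer and cassette below 0.1 N and value of joint pusher above 0.09 m); the arm keeps its last pose, push and grip.
It fails at once if the vat, the measuring cup or the spice jar is pushed more than 20 mm (distance of any of vat, measure_cup, jar from where it was at the start of the episode above 0.02 m).
It also fails if it takes over 42 s, if anything falls off the work surface, if the arm or the gripper's body presses on something with over 40 N, if the wrist force passes 120 N, or if a joint passes its speed limit or range.

## Working session

There is one attempt and no reset: what is moved stays moved. The work goes in short steps, Python scripts to look and compute and a shell command to move; the robot and the scene stay as the last step left them, time stands still between calls to the robot, and variables do not carry over. Pictures are saved under pics/ and viewed, at most 10 in all, crops included, and the job is handed in when it is done.

```bash
mkdir -p pics
python3 - <<'E'
from workcell import bot
import cv2,numpy as np
for n in("scene","top"):
    f=bot.grab_frame(n);cv2.imwrite(f"pics/{n}0.png",f["pixels"][:,:,::-1]);print(n,f["fx"],f["fy"],f["cx"],f["cy"],np.round(f["extrinsics"],4).tolist())
s=bot.observe();print(s)
E
```

```text
scene 495.0778933440966 495.0778933440966 320.1932718524666 193.37901372824524 [[0.7242, 0.6891, -0.0246, -0.4569], [0.3635, -0.4119, -0.8356, -0.0544], [-0.586, 0.5962, -0.5488, 1.3214], [0.0, 0.0, 0.0, 1.0]]
top 480.7190476889959 480.7190476889959 321.9986905471599 201.87926485739976 [[0.0156, -0.9997, -0.0182, 0.137], [-0.9936, -0.0135, -0.1123, 0.5281], [0.112, 0.0198, -0.9935, 1.1919], [0.0, 0.0, 0.0, 1.0]]
{'clock': 0.1, 'qpos': array([ 1.21281771,  0.52193558, -0.03633816,  1.59993066,  0.02118399,
        1.02113249, -0.11282436]), 'qd': array([-0.00268541, -0.00179628, -0.00090453, -0.00201752,  0.00165028,
        0.00147779, -0.00128011]), 'joint_efforts': array([ 4.52522188e-03, -9.28481269e+01,  1.98416725e+00, -3.70530868e+01,
        1.81009521e-02,  5.33755927e-03, -8.75932346e-05]), 'position': array([ 0.17726814, -0.59897847,  0.19370221]), 'tool_rot': array([-3.14057221e+00,  5.34287114e-05,  2.87743876e-01]), 'force': array([0.24716131, 0.00784398, 0.70858198]), 'moment': array([ 0.02235974, -0.05464032,  0.00444454]), 'finger_force': 0.0, 'grip_width': 0.08507035919382432}
```

View pics/scene0.png

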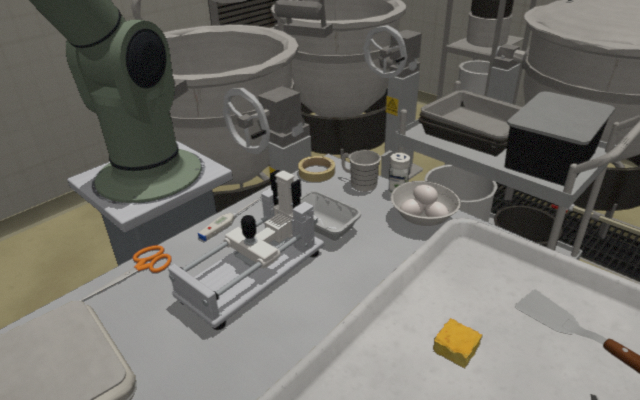

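View pics/top0.png

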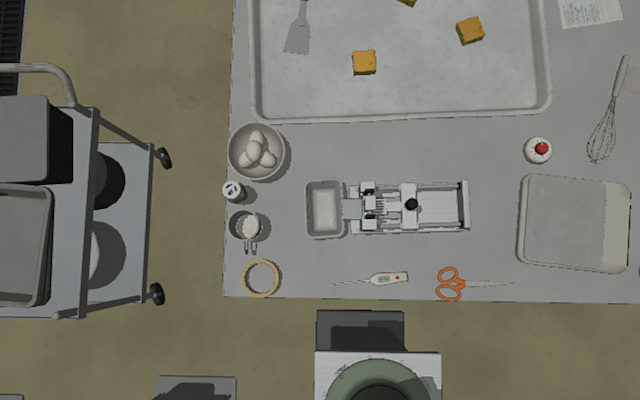

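The scene view shows the slicer at about (250,250), with the knob at (249,227) and the cassette at (288,190). In the top view the knob is at (411,204), the cassette at about (370,204), the vat at (325,210), and the slicer's long axis runs along the columns. I'll zoom in on both.

Run:
```python
import cv2,numpy as np
a=cv2.imread("pics/top0.png")[170:245,300:480];b=cv2.imread("pics/scene0.png")[160:335,160:340]
a=cv2.resize(a,None,fx=4,fy=4,interpolation=2)
cv2.imwrite("pics/topc.png",a);cv2.imwrite("pics/scenec.png",cv2.resize(b,None,fx=3.4,fy=3.4,interpolation=2))
```

```text
(no output)
```

View pics/topc.png

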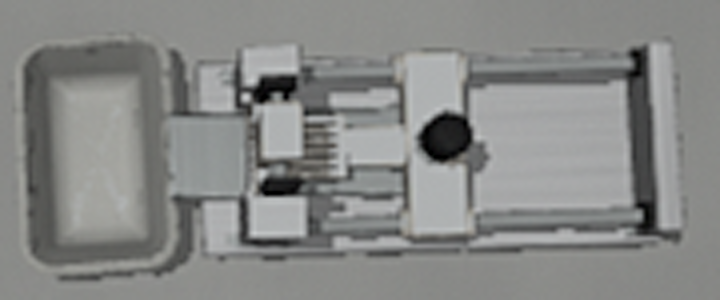

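View pics/scenec.png

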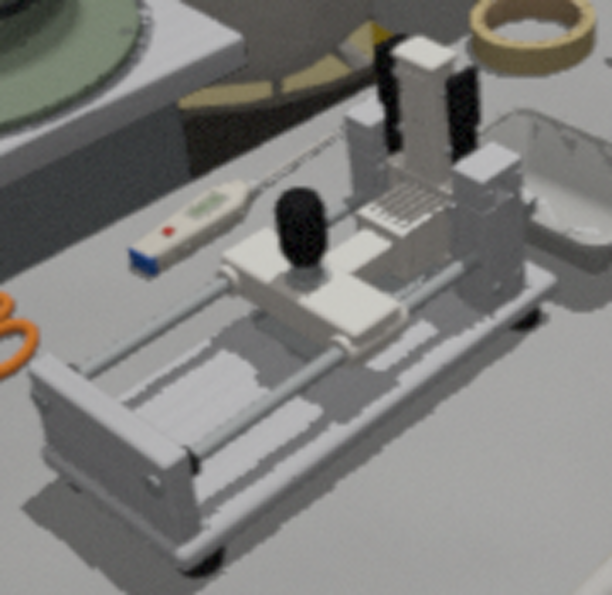

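The top crop shows the knob at (411.5,204), the cassette head's top face at (370.5,203), the post tops at (367.9,186) and (369,224), and the stop block at about (465.5,205). In the scene crop the knob is at (248.8,227) and the head's top centre at (285,175.6). The slicer's y is roughly world +y.

```bash
cat > h.py <<'E'
import numpy as np,cv2
from workcell import bot
C={}
def cam(n):
    f=bot.grab_frame(n);E=np.array(f["extrinsics"]);K=np.array([[f["fx"],0,f["cx"]],[0,f["fy"],f["cy"]],[0,0,1]]);return f["pixels"],K,E
def ray(K,E,u,v):
    d=E[:3,:3].T@np.linalg.inv(K)@[u,v,1];return -E[:3,:3].T@E[:3,3],d
def plane(K,E,u,v,z):
    o,d=ray(K,E,u,v);return o+d*(z-o[2])/d[2]
def tri(Ka,Ea,pa,Kb,Eb,pb):
    X=cv2.triangulatePoints(Ka@Ea[:3],Kb@Eb[:3],np.float64(pa).reshape(2,1),np.float64(pb).reshape(2,1));return (X[:3]/X[3]).ravel()
def proj(K,E,p):
    q=K@(E[:3,:3]@p+E[:3,3]);return q[:2]/q[2]
E
python3 - <<'E'
from h import *
np.set_printoptions(precision=4,suppress=True)
T,Kt,Et=cam("top");S,Ks,Es=cam("scene")
t=lambda x,y:(300+(x+.5)/4-.5,170+(y+.5)/4-.5)
s=lambda x,y:(160+(x+.5)/3.4-.5,160+(y+.5)/3.4-.5)
print("head tri (z .184)",tri(Kt,Et,t(282,132),Ks,Es,s(425,53)), plane(Kt,Et,*t(282,132),.184))
# black knob blobs
def blob(I,u,v,r):
    g=I.max(2)[v-r:v+r,u-r:u+r];m=(g<60).astype(np.uint8);n,l,st,c=cv2.connectedComponentsWithStats(m)
    return [(st[i].tolist(),(c[i]+[u-r,v-r]).round(2)) for i in range(1,n) if st[i][4]>8]
print("knob top",blob(T,411,204,12));print("knob scene",blob(S,249,227,20))
print("catch",blob(T,369,204,16))
print("knob tri",tri(Kt,Et,t(446,137),Ks,Es,s(302,225)),"plane .14/.118",plane(Kt,Et,*t(444,137),.14),plane(Kt,Et,*t(446,137),.118))
for n,p,z in[("post far",[(243,47),(300,47),(300,80)],.128),("post near",[(306,238),(247,238),(250,198)],.128),("stop",[(651,41),(676,41),(655,236),(682,236)],.088),("carriage",[(405,55),(467,55),(405,233),(469,233)],.085)]:
    print(n,*[plane(Kt,Et,*t(*q),z)[:2] for q in p])
for n,q,z in[("stop scene l,r",(35,365),.088),("",(192,470),.088),("post near",(520,150),.128)]:print(n,plane(Ks,Es,*s(*q),z))
E
```

```text
head tri (z .184) [0.5094 0.035  0.1806] [0.5086 0.0348 0.184 ]
knob top [([6, 6, 13, 13, 116], array([411.11, 203.95]))]
knob scene [([12, 9, 15, 23, 271], array([248.39, 226.55]))]
catch [([6, 0, 4, 11, 13], array([359.69, 193.46])), ([8, 1, 13, 7, 52], array([367.83, 191.62])), ([12, 26, 11, 5, 42], array([369.9 , 216.19]))]
knob tri [ 0.5145 -0.0662  0.1196] plane .14/.118 [ 0.5119 -0.062   0.14  ] [ 0.5144 -0.0668  0.118 ]
post far [0.5648 0.0534] [0.5653 0.02  ] [0.5457 0.0199]
post near [0.4532 0.0161] [0.4527 0.0503] [0.476  0.0487]
stop [ 0.578  -0.1959] [ 0.5781 -0.211 ] [ 0.4598 -0.1963] [ 0.46   -0.2124]
carriage [ 0.5679 -0.0477] [ 0.5684 -0.0853] [ 0.4596 -0.0474] [ 0.4601 -0.0858]
stop scene l,r [ 0.4694 -0.2112  0.088 ]
 [ 0.5917 -0.2016  0.088 ]
post near [0.562  0.0557 0.128 ]
```

Seat is at about (0.509, 0.035), and seat to stop measures 239 mm, which matches the given sizes. Knob is at about (0.5145, -0.0665), so the pusher value is about 0.017. Slicer yaw is about +0.04 rad. Moving above the knob with the tool y axis across the slicer.

```bash
python3 -m crank '{"travel":[[2.2,3.6,0.6],[4.5,7.1,1],[6.7,10.7,1],[9,14.2,1],[11.2,17.8,1]],"turn":[[0,0,5],[0,0,10],[0,0,15],[0,0,20],[0,0,25.3]],"gripper":[0,0,0,0,0]}' 20
python3 -m crank '{"travel":[[2.2,3.6,0.5],[4.5,7.1,1],[6.7,10.7,1],[9,14.2,1],[11.2,17.8,1]],"turn":[[0,0,5],[0,0,10],[0,0,15],[0,0,20],[0,0,25.3]],"gripper":[0,0,0,0,0]}'
python3 -m crank '{"travel":[[2.2,3.6,0.5],[4.5,7.1,1],[6.7,10.7,1],[9,14.2,1],[11.2,17.8,1]],"turn":[[0,0,5],[0,0,10],[0,0,15],[0,0,20],[0,0,25.3]],"gripper":[0,0,0,0,0]}'
python3 -m crank '{"travel":[[0,0,0],[0,0,0],[0,0,0],[0,0,0],[0,0,0]],"turn":[[0,0,0],[0,0,0],[0,0,0],[0,0,0],[0,0,0]],"gripper":[0,0,0,0,0]}'
```

```text
clock: 0.7
position: [0.29, -0.4198, 0.2042]
tool_rot: [3.141, 0.0, 0.733]
force: [1.3, -0.5, 0.3]
grip_width: 0.0854
finger_force: 0.0
clock: 1.2
position: [0.4021, -0.2418, 0.2144]
tool_rot: [3.141, 0.0, 1.174]
force: [0.9, -0.4, 0.0]
grip_width: 0.0855
finger_force: 0.0
clock: 1.7
position: [0.5141, -0.0639, 0.2243]
tool_rot: [3.141, 0.0, 1.616]
force: [-0.1, 0.2, 0.1]
grip_width: 0.0853
finger_force: 0.0
clock: 2.2
position: [0.5131, -0.0661, 0.2243]
tool_rot: [3.142, 0.0, 1.611]
force: [-0.1, -0.4, -0.2]
grip_width: 0.0849
finger_force: 0.0
```

```bash
python3 -m crank '{"travel":[[0.1,0,-3],[0.1,0,-6],[0.1,0,-9],[0.1,0,-11.5],[0.1,0,-12.4]],"turn":[[0,0,0],[0,0,0],[0,0,0],[0,0,0],[0,0,0]],"gripper":[0,0,0,0,0]}' 20
python3 -m crank '{"travel":[[0,0,0],[0,0,0],[0,0,0],[0,0,0],[0,0,0]],"turn":[[0,0,0],[0,0,0],[0,0,0],[0,0,0],[0,0,0]],"gripper":[0.3,0.6,0.8,0.9,0.9]}' 20
python3 -m crank '{"travel":[[0,0,0],[0,0,0],[0,0,0],[0,0,0],[0,0,0]],"turn":[[0,0,0],[0,0,0],[0,0,0],[0,0,0],[0,0,0]],"gripper":[0.9,0.9,0.9,0.9,0.9]}' 20
```

```text
clock: 2.7
position: [0.5132, -0.0657, 0.0983]
tool_rot: [-3.139, -0.0, 1.612]
force: [-0.4, 0.9, 0.4]
grip_width: 0.0853
finger_force: 0.0
clock: 3.2
position: [0.5131, -0.0655, 0.1007]
tool_rot: [-3.139, 0.001, 1.612]
force: [-8.9, -0.5, 14.9]
grip_width: 0.019
finger_force: 20.3
clock: 3.7
position: [0.5132, -0.0656, 0.1008]
tool_rot: [-3.14, 0.001, 1.612]
force: [-9.9, 0.4, 13.2]
grip_width: 0.0192
finger_force: 20.0
```

Run:
```python
from h import *
S,K,E=cam("scene");T,_,_=cam("top")
a=cv2.resize(S[130:300,170:340],None,fx=2.3,fy=2.3,interpolation=2);b=cv2.resize(T[160:250,340:510],None,fx=2.3,fy=2.3,interpolation=2)
cv2.imwrite("pics/g1.png",np.vstack([a,b])[:,:,::-1])
```

```text
(no output)
```

View pics/g1.png

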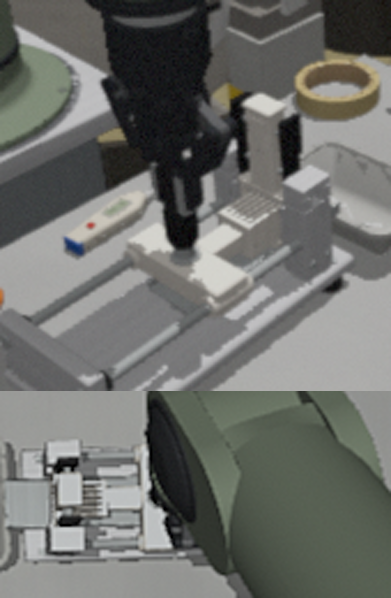

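The picture shows the fingers closed round the knob, low on it and over the carriage. The hold looks good, so I'm drawing back along slicer -y.

```bash
python3 -m crank '{"travel":[[0.03,-0.7,0],[0.06,-1.5,0],[0.1,-2.5,0],[0.14,-3.5,0],[0.18,-4.5,0]],"turn":[[0,0,0],[0,0,0],[0,0,0],[0,0,0],[0,0,0]],"gripper":[0.9,0.9,0.9,0.9,0.9]}' 30
python3 -m crank '{"travel":[[0.04,-1,0],[0.08,-2,0],[0.12,-2.8,0],[0.14,-3.3,0],[0.15,-3.7,0]],"turn":[[0,0,0],[0,0,0],[0,0,0],[0,0,0],[0,0,0]],"gripper":[0.9,0.9,0.9,0.9,0.9]}' 30
```

```text
clock: 4.3
position: [0.5197, -0.1102, 0.1029]
tool_rot: [3.134, 0.001, 1.613]
force: [5.1, 2.8, 28.0]
grip_width: 0.0085
finger_force: 13.9
clock: 4.8
position: [0.5214, -0.1472, 0.103]
tool_rot: [3.134, 0.001, 1.613]
force: [4.8, 10.0, 28.7]
grip_width: 0.0082
finger_force: 14.5
```

```bash
python3 -m crank '{"travel":[[0.03,-0.4,0],[0.03,-0.7,0],[0.03,-0.7,0],[0.03,-0.7,0],[0.03,-0.7,0]],"turn":[[0,0,0],[0,0,0],[0,0,0],[0,0,0],[0,0,0]],"gripper":[0.9,0.9,0.9,0.9,0.9]}' 20
python3 - <<'E'
from h import *
S,K,E=cam("scene")
cv2.imwrite("pics/g2.png",cv2.resize(S[130:330,150:340],None,fx=2.8,fy=2.8,interpolation=2)[:,:,::-1])
E
```

```text
clock: 5.3
position: [0.5211, -0.1525, 0.1029]
tool_rot: [3.135, -0.001, 1.614]
force: [3.3, 12.0, 31.3]
grip_width: 0.0082
finger_force: 15.5
```

View pics/g2.png

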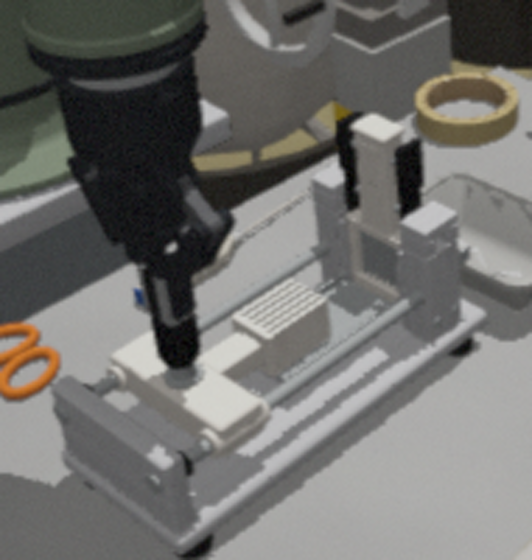

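The picture shows the fins fully out of the cassette and the carriage close to the rear stop. Its near corners are at crop (268,405) and (205,445), and I'll measure from those.

Run:
```python
from h import *
S,K,E=cam("scene")
for q in[(268,405),(208,432),(110,355),(170,315)]:
    print(plane(K,E,150+(q[0]+.5)/2.8-.5,130+(q[1]+.5)/2.8-.5,.085).round(4))
# before: pre-move scene picture, crop scale 3.4
for q in[(408,315),(347,342),(222,255),(280,222)]:
    print("before",plane(K,E,160+(q[0]+.5)/3.4-.5,160+(q[1]+.5)/3.4-.5,.085).round(4))
print(bot.observe()["force"])
```

```text
[ 0.5806 -0.1318  0.085 ]
[ 0.5722 -0.1714  0.085 ]
[ 0.467  -0.1706  0.085 ]
[ 0.4622 -0.1198  0.085 ]
before [ 0.5814 -0.0522  0.085 ]
before [ 0.5736 -0.0886  0.085 ]
before [ 0.4642 -0.0872  0.085 ]
before [ 0.4644 -0.0456  0.085 ]
[ 1.62319457 11.90703289 31.09675687]
```

```bash
python3 -m crank '{"travel":[[0,0,0],[0,0,0],[0,0,0],[0,0,0],[0,0,0]],"turn":[[0,0,0],[0,0,0],[0,0,0],[0,0,0],[0,0,0]],"gripper":[0.5,0,0,0,0]}' 20
python3 -m crank '{"travel":[[0,0,2],[0,0,5],[0,0,8],[0,0,11],[0,0,13]],"turn":[[0,0,0],[0,0,0],[0,0,0],[0,0,0],[0,0,0]],"gripper":[0,0,0,0,0]}' 20
python3 - <<'E'
from h import *
S,K,E=cam("scene");T,Kt,Et=cam("top")
def blobs(I,x0,x1,y0,y1):
    m=(I.max(2)[y0:y1,x0:x1]<60).astype(np.uint8);n,l,st,c=cv2.connectedComponentsWithStats(m)
    for i in range(1,n):
        if st[i][4]>60: print(st[i],(c[i]+[x0,y0]).round(2))
blobs(S,170,290,200,320)
for y in(-.140,-.145,-.15,-.155): print(y,proj(K,E,np.array([.5145+.042*(-.0665-y),y,.119])).round(1))
print("ref before",proj(K,E,np.array([.5145,-.0665,.119])).round(1))
cv2.imwrite("pics/g3.png",np.vstack([cv2.resize(S[130:330,150:340],None,fx=2,fy=2,interpolation=2),cv2.resize(T[160:250,320:510],None,fx=2,fy=2,interpolation=2)])[:,:,::-1])
E
```

```text
clock: 5.9
position: [0.5177, -0.1544, 0.1001]
tool_rot: [-3.141, -0.0, 1.612]
force: [0.4, 0.2, 0.8]
grip_width: 0.0801
finger_force: 0.0
clock: 6.4
position: [0.5182, -0.1543, 0.2321]
tool_rot: [3.14, 0.0, 1.612]
force: [0.1, -0.1, -0.9]
grip_width: 0.0853
finger_force: 0.0
[ 43   0  26  13 179] [222.43 203.94]
[ 35  37  16  25 313] [212.55 248.89]
-0.14 [216.8 245.8]
-0.145 [214.6 247.2]
-0.15 [212.3 248.6]
-0.155 [210. 250.]
ref before [248.2 226.2]
```

View pics/g3.png

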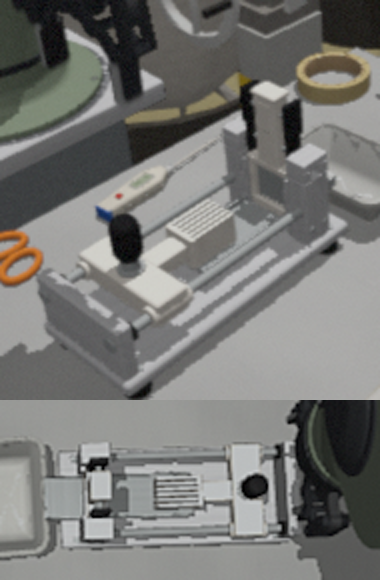

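The knob is now at about y = -0.1495, 184.5 mm behind the seat, so the pusher is at its stop. The picture also shows the cassette still seated at crop (100,490). Next I go above the cassette.

```bash
python3 -m crank '{"travel":[[-0.2,4,0],[-0.4,8,0],[-0.6,12,0],[-0.8,16,0],[-0.9,18.9,0]],"turn":[[0,0,0],[0,0,0],[0,0,0],[0,0,0],[0,0,0]],"gripper":[0,0,0,0,0]}' 20
python3 -m crank '{"travel":[[0,0,0],[0,0,0],[0,0,-1],[0,0,-2],[0,0,-2]],"turn":[[0,0,0],[0,0,0],[0,0,0],[0,0,0],[0,0,0]],"gripper":[0,0,0,0,0]}' 20
python3 - <<'E'
from h import *
_,K,E=cam("top")
for q in[(367.83,191.62),(369.9,216.19)]: print(plane(K,E,*q,.178).round(4))
E
```

```text
clock: 7.0
position: [0.5082, 0.0371, 0.2296]
tool_rot: [-3.141, -0.0, 1.614]
force: [0.2, -0.1, -0.0]
grip_width: 0.0855
finger_force: 0.0
clock: 7.5
position: [0.5081, 0.0337, 0.2083]
tool_rot: [-3.139, 0.0, 1.611]
force: [0.7, -0.4, 0.0]
grip_width: 0.0856
finger_force: 0.0
[0.534  0.0396 0.178 ]
[0.4789 0.0347 0.178 ]
```

```bash
python3 -m crank '{"travel":[[0.05,0.2,-1.5],[0.05,0.2,-3],[0.05,0.2,-4.5],[0.05,0.2,-6],[0.05,0.2,-6.6]],"turn":[[0,0,0],[0,0,0],[0,0,0],[0,0,0],[0,0,0]],"gripper":[0,0,0,0,0]}' 20
python3 -m crank '{"travel":[[0,0,0],[0,0,0],[0,0,0],[0,0,0],[0,0,0]],"turn":[[0,0,0],[0,0,0],[0,0,0],[0,0,0],[0,0,0]],"gripper":[0.1,0.2,0.3,0.4,0.6]}' 40
python3 -m crank '{"travel":[[0,0,0],[0,0,0],[0,0,0],[0,0,0],[0,0,0]],"turn":[[0,0,0],[0,0,0],[0,0,0],[0,0,0],[0,0,0]],"gripper":[0.7,0.7,0.7,0.7,0.7]}' 40
```

```text
clock: 8.05
position: [0.5091, 0.0364, 0.1432]
tool_rot: [-3.14, -0.0, 1.612]
force: [0.1, -0.0, 0.7]
grip_width: 0.0854
finger_force: 0.0
clock: 8.55
position: [0.5096, 0.0367, 0.1445]
tool_rot: [3.141, 0.0, 1.612]
force: [0.5, -0.3, -0.1]
grip_width: 0.0381
finger_force: 0.0
clock: 9.05
position: [0.5094, 0.0367, 0.1442]
tool_rot: [-3.142, 0.0, 1.612]
force: [0.1, -0.4, 0.2]
grip_width: 0.0254
finger_force: 0.0
```

The fingers closed to 25 mm with no force, so they missed the catches. I'll look.

Run:
```python
from h import *
S,K,E=cam("scene");T,Kt,Et=cam("top")
a=cv2.resize(S[110:290,190:370],None,fx=3.3,fy=3.3,interpolation=2);b=cv2.resize(T[170:240,340:400],None,fx=3,fy=3,interpolation=2)
im=np.zeros((594,780,3),np.uint8);im[:,:594]=a[:594,:594];im[:b.shape[0],600:600+b.shape[1]]=b
cv2.imwrite("pics/g4.png",im[:,:,::-1])
print(proj(K,E,np.array([.5094,.0367,.1442])), proj(K,E,np.array([.509,.035,.184])),proj(Kt,Et,np.array([.509,.035,.184])))
```

```text
[286.22673483 190.90875943] [284.13025722 173.6808497 ] [370.03965742 202.45654633]
```

View pics/g4.png

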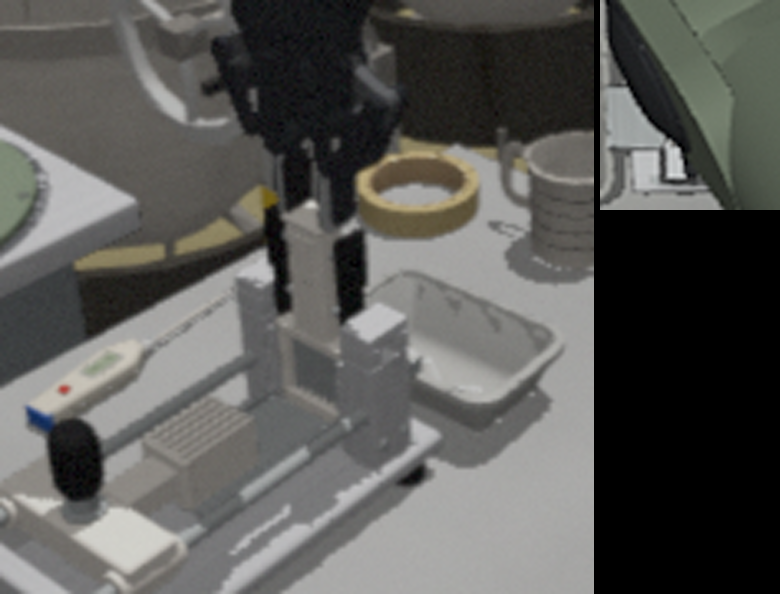

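The fingertips appear to end at about crop (290,205) and (335,225), which is above the cassette head rather than beside it. I'll difference this against the first frame to find the true tip.

Run:
```python
from h import *
S,K,E=cam("scene");A=cv2.imread("pics/scene0.png")[:,:,::-1]
d=cv2.absdiff(S,A).max(2)
for r in range(158,186): print(r,''.join('#' if x>25 else '.' for x in d[r,262:312]),''.join('#' if x<50 else '.' for x in S.max(2)[r,262:312]))
print(bot.observe()["position"],bot.observe()["grip_width"])
for z in(.144,.164,.184,.19): print(z,[proj(K,E,np.array([.509+s*.0127,.036,z])).round(1) for s in(-1,1)])
```

```text
158 ..............###############################..... ..............#############################.......
159 .............##########.####################...... .............#########..#################.........
160 .............##########.##################........ ..............########..###############...........
161 .............#########..###############........... .............#########..#############.............
162 ...........#.##########..###########.............. ..............########...###########..............
163 ...........#..#########..###########.............. ..............########....#########...............
164 ...........#..#########....########............... ..............########......#######...............
165 ...........#..#########.....########.............. ..............########......#######...............
166 ...........#..#########.....#######............... ..............########......#######...............
167 ...........#..#########.....#######............... ..............########......#######...............
168 ..............#########.....#######.
[... 1434 characters left out ...]
.........
182 .................................................. ....##########.................#######............
183 .................................................. ...###########................########............
184 .................................................. #######..######..............#########............
185 .................................................. #####....######..............#########............
[0.50945872 0.03671613 0.14417073] 0.025374064146681582
0.144 [array([281.4, 188.7]), array([290.3, 193.4])]
0.164 [array([280.7, 180.1]), array([289.7, 184.7])]
0.184 [array([280. , 171.2]), array([289.1, 175.8])]
0.19 [array([279.8, 168.5]), array([288.9, 173. ])]
```

The tips sit about 38 mm higher than the reported TCP: they show at row ~175, which means z ≈ 0.183. That agrees with the earlier grip on the knob's dome and with closing above the head. I'll open and lower in steps, watching the force.

```bash
python3 -m crank '{"travel":[[0,0,0.3],[0,0,0.5],[0,0,0.5],[0,0,0.5],[0,0,0.5]],"turn":[[0,0,0],[0,0,0],[0,0,0],[0,0,0],[0,0,0]],"gripper":[0,0,0,0,0]}' 20
python3 -m crank '{"travel":[[0,0,0],[0,0,-0.5],[0,0,-1],[0,0,-1.5],[0,0,-1.5]],"turn":[[0,0,0],[0,0,0],[0,0,0],[0,0,0],[0,0,0]],"gripper":[0,0,0,0,0]}' 20
python3 -m crank '{"travel":[[0,0,-0.3],[0,0,-0.6],[0,0,-1],[0,0,-1.5],[0,0,-1.5]],"turn":[[0,0,0],[0,0,0],[0,0,0],[0,0,0],[0,0,0]],"gripper":[0,0,0,0,0]}' 20
python3 - <<'E'
from h import *
S,K,E=cam("scene")
cv2.imwrite("pics/g5.png",cv2.resize(S[110:250,220:360],None,fx=4.2,fy=4.2,interpolation=2)[:,:,::-1])
E
```

```text
clock: 9.7
position: [0.5095, 0.0367, 0.1492]
tool_rot: [-3.142, 0.0, 1.612]
force: [-0.4, -0.5, -0.2]
grip_width: 0.0857
finger_force: 0.0
clock: 10.2
position: [0.509, 0.0367, 0.1333]
tool_rot: [-3.14, -0.0, 1.613]
force: [0.4, 0.8, -0.0]
grip_width: 0.0853
finger_force: 0.0
clock: 10.7
position: [0.5091, 0.0367, 0.1185]
tool_rot: [-3.141, -0.0, 1.612]
force: [-0.7, -0.3, 0.0]
grip_width: 0.0855
finger_force: 0.0
```

View pics/g5.png

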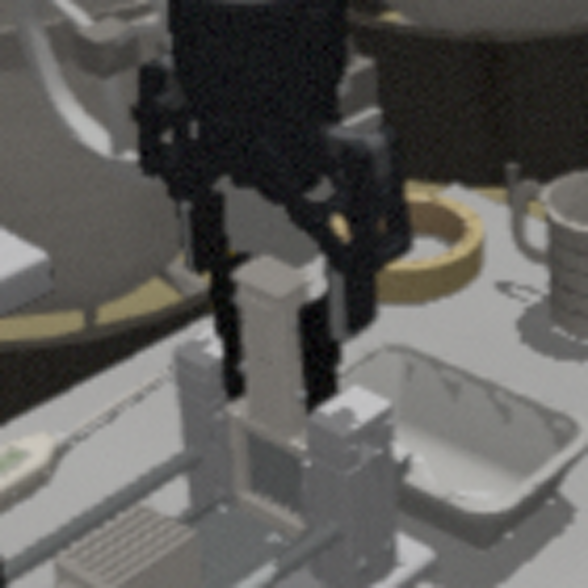

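The right fingertip is at crop (355,330), which puts it at z ≈ 0.168 open and about 0.155 closed, as predicted. The body is about 28 mm clear of the head top. I'll go 1.2 cm lower and pinch.

```bash
python3 -m crank '{"travel":[[0,0,-0.3],[0,0,-0.6],[0,0,-0.9],[0,0,-1.2],[0,0,-1.2]],"turn":[[0,0,0],[0,0,0],[0,0,0],[0,0,0],[0,0,0]],"gripper":[0,0,0,0,0]}' 40
python3 -m crank '{"travel":[[0,0,0],[0,0,0],[0,0,0],[0,0,0],[0,0,0]],"turn":[[0,0,0],[0,0,0],[0,0,0],[0,0,0],[0,0,0]],"gripper":[0.1,0.2,0.3,0.4,0.5]}' 40
python3 -m crank '{"travel":[[0,0,0],[0,0,0],[0,0,0],[0,0,0],[0,0,0]],"turn":[[0,0,0],[0,0,0],[0,0,0],[0,0,0],[0,0,0]],"gripper":[0.6,0.6,0.6,0.6,0.6]}' 40
```

```text
clock: 11.25
position: [0.5093, 0.0367, 0.1068]
tool_rot: [-3.141, -0.0, 1.613]
force: [-0.3, 0.1, -0.8]
grip_width: 0.0855
finger_force: 0.0
clock: 11.75
position: [0.5093, 0.0369, 0.1081]
tool_rot: [-3.142, 0.0, 1.612]
force: [-9.4, -0.7, 22.6]
grip_width: 0.0464
finger_force: 37.5
clock: 12.25
position: [0.5093, 0.0368, 0.1081]
tool_rot: [3.142, 0.001, 1.613]
force: [-8.6, -0.9, 22.0]
grip_width: 0.0466
finger_force: 37.7
```

Catches are pinched at 37 N. I'll relieve the side load and lift slowly at first.

```bash
python3 -m crank '{"travel":[[-0.05,0,0],[-0.1,0,0],[-0.1,0,0.2],[-0.1,0,0.4],[-0.1,0,0.7]],"turn":[[0,0,0],[0,0,0],[0,0,0],[0,0,0],[0,0,0]],"gripper":[0.6,0.6,0.6,0.6,0.6]}' 40
python3 -m crank '{"travel":[[0,0,0.3],[0,0,0.6],[0,0,0.9],[0,0,1.2],[0,0,1.5]],"turn":[[0,0,0],[0,0,0],[0,0,0],[0,0,0],[0,0,0]],"gripper":[0.6,0.6,0.6,0.6,0.6]}' 40
python3 - <<'E'
from h import *
S,K,E=cam("scene");A=cv2.imread("pics/scene0.png")[:,:,::-1]
cv2.imwrite("pics/l1.png",S[:,:,::-1])
# head front vertical shift by template match of old head patch
t=A[172:205,282:293].copy();r=cv2.matchTemplate(S[140:215,270:305],t,cv2.TM_SQDIFF);print(cv2.minMaxLoc(r)[2],"unshifted at",(12,32))
E
```

```text
clock: 12.75
position: [0.5083, 0.0367, 0.1141]
tool_rot: [-3.141, -0.0, 1.612]
force: [-0.6, 0.0, -3.6]
grip_width: 0.046
finger_force: 41.9
clock: 13.25
position: [0.5085, 0.0367, 0.1295]
tool_rot: [3.142, -0.0, 1.612]
force: [-0.3, -0.1, -2.7]
grip_width: 0.046
finger_force: 41.9
(9, 23) unshifted at (12, 32)
```

The cassette rose with the fingers (9 px, about 21 mm), and the load is 2.7 N, right for its mass. Lifting the rest of the way.

```bash
python3 -m crank '{"travel":[[0,0,1],[0,0,2.2],[0,0,3.6],[0,0,5],[0,0,6]],"turn":[[0,0,0],[0,0,0],[0,0,0],[0,0,0],[0,0,0]],"gripper":[0.6,0.6,0.6,0.6,0.6]}' 40
python3 -m crank '{"travel":[[0,0,1.2],[0,0,2.8],[0,0,4.4],[0,0,5.6],[0,0,6]],"turn":[[0,0,0],[0,0,0],[0,0,0],[0,0,0],[0,0,0]],"gripper":[0.6,0.6,0.6,0.6,0.6]}' 40
python3 -m crank '{"travel":[[0,0,0],[0,0,0],[0,0,0],[0,0,0],[0,0,0]],"turn":[[0,0,0],[0,0,0],[0,0,0],[0,0,0],[0,0,0]],"gripper":[0.6,0.6,0.6,0.6,0.6]}' 40
python3 - <<'E'
from h import *
S,K,E=cam("scene")
cv2.imwrite("pics/l2.png",cv2.resize(S[70:290,170:370],None,fx=2.7,fy=2.7,interpolation=2)[:,:,::-1])
for z in(.15,.16,.17,.18):print(z,[(2.7*(proj(K,E,np.array([.509+s*.031,.025,z]))-[170,70])).round() for s in(-1,1)])
E
```

```text
clock: 13.8
position: [0.5089, 0.0368, 0.191]
tool_rot: [3.14, 0.0, 1.612]
force: [0.2, -0.9, -4.1]
grip_width: 0.0456
finger_force: 41.9
clock: 14.3
position: [0.5089, 0.0368, 0.2505]
tool_rot: [3.14, 0.0, 1.612]
force: [0.5, 1.0, -3.3]
grip_width: 0.0458
finger_force: 41.9
clock: 14.8
position: [0.5084, 0.0367, 0.2489]
tool_rot: [-3.141, -0.0, 1.613]
force: [0.1, 0.1, -3.2]
grip_width: 0.0459
finger_force: 41.9
0.15 [array([272., 311.]), array([331., 342.])]
0.16 [array([271., 299.]), array([330., 330.])]
0.17 [array([270., 287.]), array([329., 318.])]
0.18 [array([269., 275.]), array([329., 306.])]
```

View pics/l2.png

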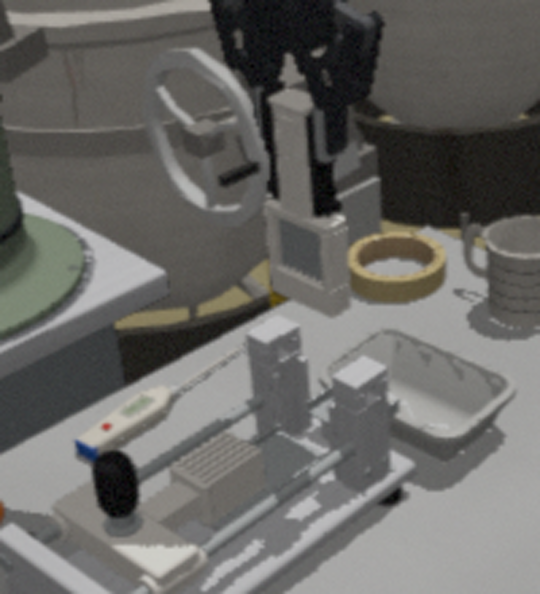

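The picture shows the cassette upright in the fingers, with its lower corners at (273,288) and (330,312), so z ≈ 0.17, over 4 cm above the posts. The pusher is still back and the vat hasn't moved.

```bash
python3 -c "
from workcell import bot
print(bot.job_done())"
```

```text
the job is handed in; nothing more can be done
None
```

I handed the job in with the pusher at its rear stop and the cassette held still and upright by its pinched catches, its lower edge at z ≈ 0.17 m (about 4 cm above the posts); the system gave no verdict.

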